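# Hang the lift-off flap on the medicine bin and shut it

## Robot

A 6-joint arm with a two-finger parallel gripper is mounted at the origin on a cart in front of the work surface, level with it; the furniture and walls round the work are solid. World frame = base frame: x ahead of the robot, y to its left, z up, the work surface at z = 0. Lengths are in m, angles in rad, forces in N, time in s.
With the tool pointing down it reaches from about 0.275 to 0.825 m from the base axis. Payload 4.9 kg.
Tool frame: the origin (TCP) lies midway between the tips of the shut fingers; the grasp point (between the pads) lies 19 mm behind it (bot.grip_depth is the distance from the TCP to the grasp point, in m); z points along the fingers, y is the line along which they close (so a half turn about z gives the same grasp; the last joint's range is limited). The gripper opens to 85 mm and grips with 20 to 120 N. Pads are 22 mm wide; open, the fingers measure 114 mm over their backs; the gripper's body (76 mm by 85 mm) begins 54 mm behind the grasp point. The pads swing forward as they close: fully open they stand 13 mm farther back than shut.
Start: joints at [-1.312, 0.326, -0.193, 1.052, 0, 1.437], TCP at [0.211, -0.508, 0.231] pointing down, gripper open.
Joint ranges: [-2.65, 2.65], [-0.97, 1.79], [-1.3, 1.35], [-1.93, 2.1], [-1.47, 1.37], [-3.14, 3.14]. Speed limits (rad/s): [2.57, 2.57, 3.14, 3.14, 3.14, 3.14].

## Interface

Orientations are given as a unit quaternion [w, x, y, z].
In Python, from cell import bot gives the robot as it stands. Calls block until the motion is done:
- bot.move_pose(position, orientation): joint-space move of the TCP to a pose.
- bot.move_linear(position, speed=0.15, rotation=None, until_force=None): straight line of the TCP; rotation=None keeps the orientation; speed is the mean speed in m/s. With until_force (N) it stops when the force on the tool has changed by that much, and returns True; else False.
- bot.goto_joints(angles): joint-space move.
- bot.set_gripper(opening, grasp_force=None): opening from 0.0 (shut) to 1.0 (fully open); grasp_force is the grip in N (None keeps the last); returns when the fingers have stopped.
- bot.wait(seconds).
- bot.solve_ik(position, orientation): joint angles nearest the present ones, or None.
- bot.camera(name): name is "side" or "top" or "wrist"; returns the picture (480x640x3 uint8, red, green, blue); there is no depth.
- bot.calibration(name): a dict with "mtx" (3x3 intrinsics, pixels), "extrinsics" (4x4, takes a point from world to camera coordinates); the wrist camera has in their place "hand_eye" (4x4, takes a point from camera to tool coordinates, whose origin is the TCP and whose axes are the flange's). Camera axes: x right, y down, z forward; pixel columns grow to the right and rows downward; lengths in m; the calibration is good to about 2 mm. A picture is of the moment at which its call begins: read the wrist's pose just before it. calibration takes no time and is no camera call.
A pose or a line that the arm cannot do raises bot.PlanningError and nothing moves.
- bot.close_job(): hands the job in; it is judged then, once.
Trained networks look in the newest picture that a camera, given by its name, has taken for a name from the list of things; names that differ only in an ending like _2 or _b are one class to them, and where a whole thing is asked for, a point or a joint stands for the part that bears it (a point fixed in the world has none). Each returns a list of dicts, best first, with "confidence" (0 to 1); they miss things now and then, are a little off and sometimes report something else, mostly with a low value. They report only what shows in the picture. A call takes as long as a camera call.
- bot.search_frame(camera, thing): "bbox" ([left, top, width, height] in pixels, round what is visible of it).
Readings, each from a call of its own:
- bot.read_clock(): time.
- bot.read_joint_positions(): joint angles.
- bot.read_joint_vel(): joint speeds.
- bot.read_joint_efforts(): joint torques, N m.
- bot.read_position(): TCP position.
- bot.read_tool_rot(): TCP orientation.
- bot.read_ft_force(): force on the tool from outside, world axes, zero at the start.
- bot.read_moment(): the same for the moment, N m.
- bot.read_gripper_width(): opening from 0.0 (shut) to 1.0 (fully open).
- bot.read_finger_force(): force on a finger pad.
Only numpy, scipy, OpenCV 4.12 (cv2) and the standard library are available. Lean on these libraries where they do the work, as an engineer would, in place of code of your own. Each camera call takes 0.05 s, during which the arm holds its last target. There are 200 camera calls.

## Task

The white medicine bin on the desk stands open; its grey lift-off flap lies beside it, rib side up. Lift the flap by the rib, lower it level and gently so that both hinge hooks go down over the bin's two hinge pins together, without dropping it, and let go so that it lies open on the bin's rests. Then take it by the bar at its free edge, swing it up until it leans fully shut against the bin's front, and let go, leaving everything else on the desk where it stands.

Things in the scene. Friction and masses are not known exactly. Their poses are not given: they have to be found in the camera images.
- bin: Open-fronted white bin, fixed, 170 mm wide (y), 171 high; front faces its -x, z up. Origin on the desk, 65 mm in front of the pins. Base board 12 mm thick, x -40 to +173. Front frame leans back 15 degrees above the pins; roof front edge at x +95, z 171. Two rests at x -28, y +-45, tops at z 43, carry the open flap: it then lies level, axes parallel to the bin's, origin at bin (0, 0, 43) mm.
- pin_left (a point): Middle of the +y hinge pin, on its axis: (65, 45, 55) mm in the bin. Steel, 8 mm thick, lying along y between two steel cheeks (38 mm clear between them, x +57 to +73, tops at z 62 mm). The hooks go over the pins only from above with the flap flat.
- pin_right (a point): The same on the -y side: (65, -45, 55) mm in the bin.
- bar_shut (a point): Where the middle of the flap's bar is when shut: (100, 0, 211) mm in the bin. To shut, the hung flap turns 105 degrees about the pin axis: seen in the bin's (x, z), the bar goes up and back on an arc about (65, 55) from (-95, 48) to (100, 211) mm. From a little past upright the flap leans shut by its own weight.
- flap: Loose grey steel flap, 0.38 to 0.54 kg: a board x -50 to +51, y +-75, 8 mm thick, lying flat, z up. Origin: middle of its underside, near the centre of mass. On top a rib 50 mm long (x), 14 mm thick (y), z 8 to 34 mm, centred on the origin: pinch it across y. Two steel hinge hooks on its +x edge, a bar on two stubs on its -x edge.
- hook_left (a point): Where the pin's axis lies in the +y hook when seated: (65, 45, 12) mm in the flap. The hook is 26 mm wide (y), reaches to x +76, z 21 mm; its slot, open downwards, is 11 mm wide, flaring to about 20 mm at the mouth, level with the board's underside.
- hook_right (a point): The same for the -y hook: (65, -45, 12) mm in the flap.
- bar (a point): Middle of the flap's round bar, on its axis: (-95, 0, 5) mm in the flap. 8 mm thick, along y between stubs at y +-34 mm, 40 mm clear of the board. It must turn between the fingers as the flap swings: hold it lightly (20 N lets it turn) or cage it loosely, and follow the arc; gripped hard and lifted, the hooks would come off the pins until the flap is well up.
- date_stamp: Brown wooden stamp 26 x 52 mm, 66 mm high, standing near the robot; origin at its underside. Leave it.
- ink_pad: Flat ink pad 69 x 98 x 15 mm on the left; origin at its underside. Leave it.
- pack_a: White folding carton 52 x 92 x 26 mm on the right, a small red carton on it; origin at its underside. Leave it.

How it is judged:
On the way:
1. the flap hangs with both hooks on their pins, lies open and level, and is let go (distance between hook_left and pin_left below 0.009 m and distance between hook_right and pin_right below 0.009 m and angle between flap's own z axis and vertical below 0.1 rad and contact force between flap and the fingers below 0.1 N and linear speed of flap below 0.02 m/s), for 0.2 s.
At the end, for the whole second after the job is handed in: Both hooks are on their pins (within 9 mm), the flap leans shut against the bin's front (its bar within 12 mm of the shut place) and is at rest (distance between hook_left and pin_left below 0.009 m and distance between hook_right and pin_right below 0.009 m and distance between bar and bar_shut below 0.012 m and linear speed of flap below 0.02 m/s); the robot touches nothing.
It fails at once if another thing on the desk is moved more than 30 mm (distance of any of date_stamp, ink_pad, pack_a from where it was at the start of the episode above 0.03 m).
It fails at once if the flap is dropped (let go and falling faster than 0.45 m/s, about 10 mm of free fall) instead of being lowered (contact force between flap and the fingers below 0.05 N and angle between flap's own z axis and vertical below 0.6 rad and linear speed of flap above 0.45 m/s).
It also fails if it takes over 70 s, if anything falls off the work surface, if the arm or the gripper's body presses on something with over 40 N, if the wrist force passes 120 N, or if a joint passes its speed limit or range.

## Working session

There is one attempt and no reset: what is moved stays moved. The work goes in short steps, each a Python script; the robot and the scene stay as the last script left them, time stands still between calls to the robot, and variables do not carry over. Pictures are saved under pics/ and viewed, at most 10 in all, crops included, and the job is handed in when it is done.

```bash
mkdir -p pics; python3 - <<'E'
from cell import bot
import cv2,numpy as np
for c in ("top","side"):
    im=bot.camera(c); cv2.imwrite(f"pics/{c}0.png",im[:,:,::-1])
    k=bot.calibration(c); print(c,np.round(k["mtx"],1).tolist(),np.round(k["extrinsics"],4).tolist())
    for t in ("bin","flap","date_stamp","ink_pad","pack_a"):
        print(t,[(d["bbox"],round(d["confidence"],2)) for d in bot.search_frame(c,t)[:2]])
print(bot.calibration("wrist"))
print(bot.read_clock(),bot.read_tool_rot(), bot.grip_depth)
E
```

```text
top [[536.4, 0.0, 327.8], [0.0, 536.4, 229.5], [0.0, 0.0, 1.0]] [[0.0212, -0.9998, -0.0024, 0.0189], [-0.9956, -0.0209, -0.0913, 0.5301], [0.0912, 0.0043, -0.9958, 1.533], [0.0, 0.0, 0.0, 1.0]]
bin [([237.6, 156.2, 68.8, 88.2], 0.68)]
flap [([365.0, 202.1, 61.9, 66.9], 0.88), ([321.6, 278.6, 20.0, 13.2], 0.47)]
date_stamp [([319.6, 278.6, 18.9, 12.5], 0.62)]
ink_pad [([161.3, 223.8, 34.0, 31.5], 0.64), ([471.1, 223.5, 36.6, 21.6], 0.63)]
pack_a [([468.8, 219.1, 39.2, 28.4], 0.81)]
side [[568.9, 0.0, 325.5], [0.0, 568.9, 235.4], [0.0, 0.0, 1.0]] [[0.9695, -0.245, 0.002, -0.493], [-0.1201, -0.4824, -0.8677, 0.1812], [0.2135, 0.841, -0.4971, 1.3715], [0.0, 0.0, 0.0, 1.0]]
bin [([299.0, 175.2, 89.7, 85.7], 0.75), ([265.5, 261.7, 17.4, 29.5], 0.34)]
flap [([313.4, 292.0, 75.5, 52.6], 0.9)]
date_stamp [([271.8, 189.3, 28.7, 22.4], 0.69), ([266.4, 263.3, 18.3, 25.9], 0.57)]
ink_pad [([270.2, 190.8, 30.0, 21.4], 0.87), ([297.8, 170.0, 91.1, 92.0], 0.45)]
pack_a [([371.8, 385.4, 53.8, 37.0], 0.87), ([273.9, 190.7, 26.1, 20.4], 0.46)]
{'mtx': array([[330.56434588,   0.        , 320.31851674],
       [  0.        , 330.56434588, 236.3196555 ],
       [  0.        ,   0.        ,   1.        ]]), 'hand_eye': array([[ 8.05857053e-04, -9.46019484e-01, -3.24108757e-01,
         8.44662825e-02],
       [ 9.99999665e-01,  7.15582837e-04,  3.97710565e-04,
         4.86834525e-04],
       [-1.44315279e-04, -3.24108969e-01,  9.46019744e-01,
        -1.42582988e-01],
       [ 0.00000000e+00,  0.00000000e+00,  0.00000000e+00,
         1.00000000e+00]])}
0.6 [-9.07779743e-06  9.80773937e-01  1.95147339e-01 -1.19356885e-06] 0.0187
```

View pics/top0.png

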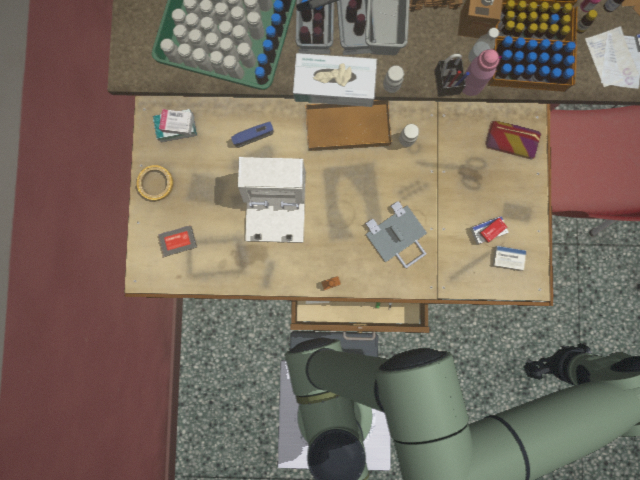

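View pics/side0.png

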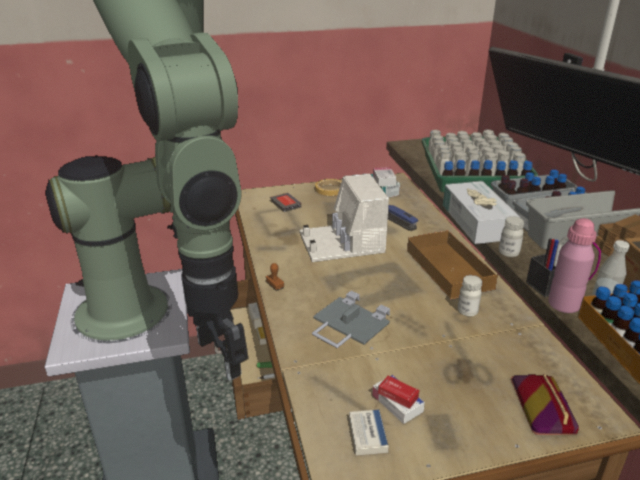

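The top view shows the bin at about (275,200) with its front toward the robot. The flap is at about (397,235), yawed roughly 30°, with its bar at (410,257). I'll look closer with the wrist camera.

```bash
cat > h.py <<'E'
from cell import bot
import cv2,numpy as np
from scipy.spatial.transform import Rotation as R
def q(psi): return [0,np.cos(psi/2),np.sin(psi/2),0]   # tool down, tool x at yaw psi
def tool_T():
    w=bot.read_tool_rot(); T=np.eye(4)
    T[:3,:3]=R.from_quat([w[1],w[2],w[3],w[0]]).as_matrix(); T[:3,3]=bot.read_position(); return T
def cam(c,T=None):   # K, world->camera
    k=bot.calibration(c)
    return k["mtx"], (k["extrinsics"] if c!="wrist" else np.linalg.inv(T@k["hand_eye"]))
def to_plane(K,E,uv,z):
    d=E[:3,:3].T@np.linalg.solve(K,[*uv,1]); o=-E[:3,:3].T@E[:3,3]
    return o+d*(z-o[2])/d[2]
def project(K,E,P):
    p=(E[:3,:3]@np.atleast_2d(P).T+E[:3,3:4]); p=K@p; return (p[:2]/p[2]).T
def snap(name):
    T=tool_T(); im=bot.camera("wrist"); cv2.imwrite(f"pics/{name}.png",im[:,:,::-1]); np.save(f"pics/{name}.npy",T)
E
python3 - <<'E'
from h import *
K,E=cam("top")
flap=to_plane(K,E,(397,235),.03); hk=to_plane(K,E,(385,215),.015); br=to_plane(K,E,(410,257),.005)
yf=np.arctan2(*(hk-br)[1::-1]); 
b1=to_plane(K,E,(247,240),.012); b2=to_plane(K,E,(303,242),.012)
yb=np.arctan2(*(b1-b2)[1::-1])-np.pi/2
print(flap,yf,b1,b2,yb)
m=(b1+b2)/2
def go(c,psi0,h,name):
    for psi in (psi0+np.pi,psi0-np.pi):
        psi=np.arctan2(np.sin(psi),np.cos(psi))
        p=[c[0],c[1],h]
        s=bot.solve_ik(p,q(psi)); print(name,psi,s)
        if s is not None:
            bot.move_pose(p,q(psi)); snap(name); return
go(flap,yf,.2,"wf")
c=m+0.075*np.array([np.cos(yb),np.sin(yb),0])
go(c,yb,.3,"wb")
print(bot.read_clock())
E
```

```text
[ 0.51721451 -0.17022051  0.03      ] 0.558298856701193 [0.49487259 0.26543815 0.012     ] [0.49245841 0.10168129 0.012     ] -0.014741417613467478
wf -2.5832937968886007 [-0.45352844  0.33900424 -0.25755176  0.97424033  0.         -1.0118273 ]
wb 3.126851235976326 [0.18692081 0.38401266 0.06709749 1.25388116 0.         0.20166223]
4.1833
```

View pics/wf.png

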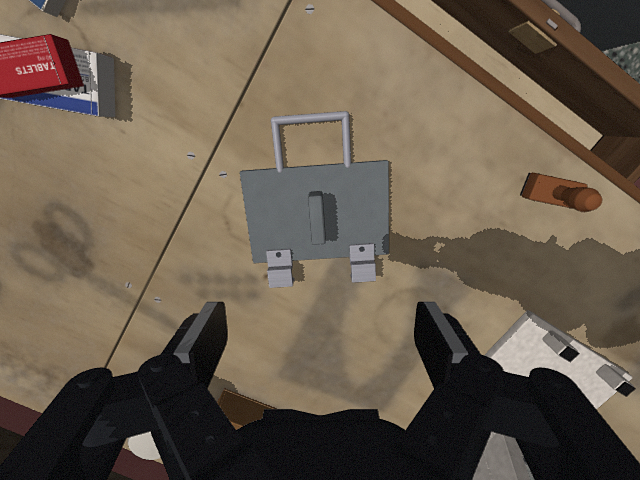

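View pics/wb.png

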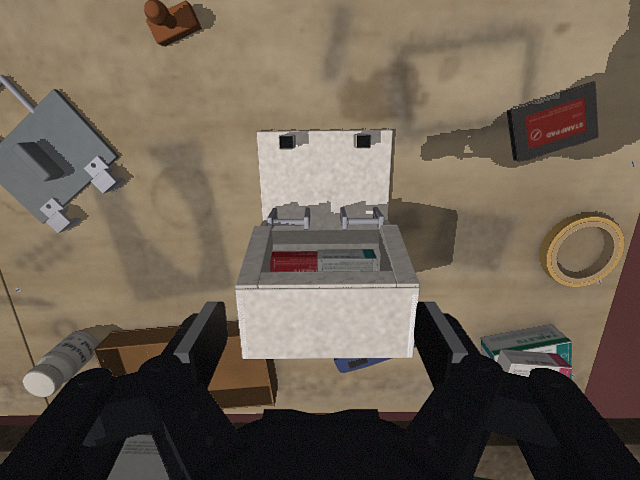

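The flap sits at the centre of its view, with board corners near (241,171), (389,160), (391,259) and (254,263) and the bar near (312,118). In the bin view, the base corners are (258,130) and (394,129), the rests are near (287,141) and (363,141), and the hinge cheeks are near (290,215) and (362,215). Next I'll fit both poses and check them on an overlay.

```bash
cat > fit.py <<'E'
from h import *
from scipy.optimize import least_squares
def place(p,P):
    c,s=np.cos(p[2]),np.sin(p[2]); P=np.array(P,float)/1000
    return np.c_[p[0]+c*P[:,0]-s*P[:,1],p[1]+s*P[:,0]+c*P[:,1],P[:,2]]
def fit(name,P,uv,p0):
    K,E=cam("wrist",np.load(f"pics/{name}.npy"))
    f=lambda p:(project(K,E,place(p,P))-uv).ravel()
    r=least_squares(f,p0,loss="soft_l1",f_scale=1.5); print(name,np.round(r.x,4)); print(np.round(f(r.x).reshape(-1,2),1).tolist()); return r.x,K,E
def overlay(name,p,K,E,lines,crop,out):
    im=cv2.imread(f"pics/{name}.png"); x,y,w,h=crop; s=3
    im=cv2.resize(im[y:y+h,x:x+w],None,fx=s,fy=s,interpolation=cv2.INTER_CUBIC)
    for L in lines:
        u=((project(K,E,place(p,L))-[x,y]+.5)*s).astype(int); cv2.polylines(im,[u.reshape(-1,1,2)],False,(0,0,255),1)
    return im
def box(x0,x1,y0,y1,z): return [(x0,y0,z),(x1,y0,z),(x1,y1,z),(x0,y1,z),(x0,y0,z)]
E
python3 - <<'E'
from fit import *
pf,K,E=fit("wf",[(-50,-75,8),(-50,75,8),(51,75,8),(51,-75,8),(-95,-34,5),(-95,34,5),(-25,0,34)],
 np.array([(241,171),(389,160),(391,259),(254,263),(277,121),(347,115),(316,192)],float),[.517,-.17,.558])
a=overlay("wf",pf,K,E,[box(-50,51,-75,75,8),box(-25,25,-7,7,34),[(-95,-34,5),(-95,34,5)],box(54,76,32,58,21),box(54,76,-58,-32,21)],(230,100,180,200),"")
pb,K,E=fit("wb",[(-40,-85,12),(-40,85,12),(-28,-45,43),(-28,45,43),(95,-85,171),(95,85,171),(65,-45,55),(65,45,55)],
 np.array([(258,130),(394,129),(287,141),(363,141),(242,289),(414,287),(290,217),(362,217)],float),[.53,.18,-.0147])
b=overlay("wb",pb,K,E,[box(-40,0,-85,85,12),box(95,100,-85,85,171),[(65,-64,55),(65,-26,55)],[(65,64,55),(65,26,55)],
  box(57,73,26,64,62),box(57,73,-64,-26,62),box(-34,-22,-53,-37,43),box(-34,-22,37,53,43)],(230,115,195,190),"")
np.save("poses.npy",[pf,pb])
cv2.imwrite("pics/of.png",a); cv2.imwrite("pics/ob.png",b)
E
```

```text
wf [ 0.5245 -0.1684  0.6265]
[[-0.6, -0.2], [1.5, 0.3], [-0.6, -4.4], [-0.1, 0.2], [-0.5, -0.6], [0.0, 0.2], [0.6, 3.7]]
wb [ 0.5336  0.1883 -0.0068]
[[-1.3, -0.1], [-0.1, -0.2], [-0.1, 0.0], [1.4, -0.6], [-6.6, -1.0], [7.0, -0.3], [-0.9, 3.8], [1.0, 3.3]]
```

View pics/of.png

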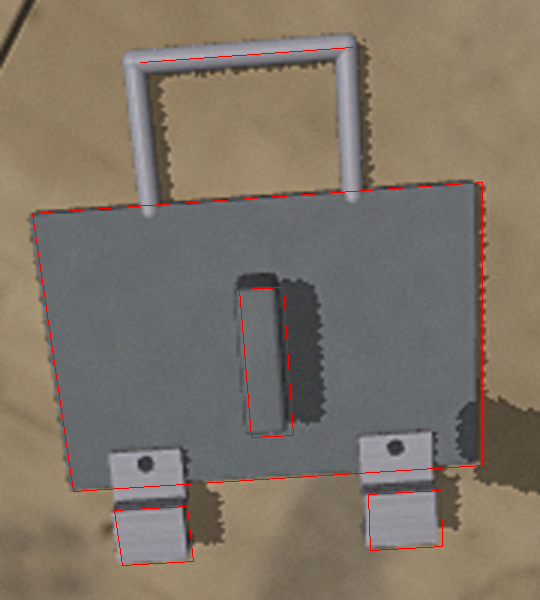

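View pics/ob.png

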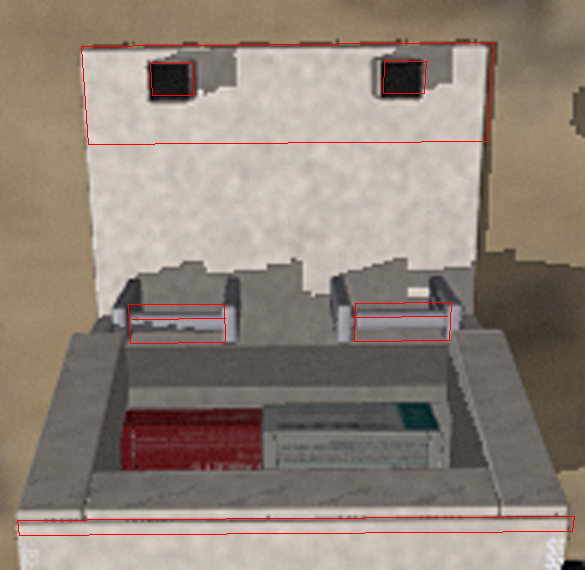

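Both fits match to within about 1–2 mm; the only visible error is that the bin's pins sit about 1 mm farther in +x. I'll grasp the flap now.

```bash
python3 - <<'E'
from fit import *
pf,pb=np.load("poses.npy"); pb[0]+=.001
c,s=np.cos(pf[2]),np.sin(pf[2]); pf[:2]+=-.0007*np.array([-s,c])
np.save("poses.npy",[pf,pb])
psi=pf[2]-np.pi; pp=pb[2]+np.pi
print(bot.solve_ik([*pf[:2],.012],q(psi)),bot.solve_ik([*pb[:2],.055],q(pp)))
bot.set_gripper(1.0,80)
bot.move_pose([*pf[:2],.16],q(psi)); bot.move_linear([*pf[:2],.0125],.12)
print(bot.read_ft_force())
bot.set_gripper(0,80); print(bot.read_gripper_width()*85,bot.read_finger_force())
bot.move_linear([*pf[:2],.03],.04); print(bot.read_ft_force())
bot.move_linear([*pf[:2],.24],.15)
w=q(pp); bot.move_pose([*pb[:2],.24],w)
bot.move_linear([*pb[:2],.14],.1)
print(bot.read_ft_force(),bot.read_gripper_width()*85,bot.read_position(),pb,bot.read_clock())
snap("w3"); K,E=cam("wrist",np.load("pics/w3.npy"))
def sh(L,dz): return [(x,y,z+dz) for x,y,z in L]
dz=140-12.5
im=overlay("w3",pb,K,E,[sh(L,dz) for L in (box(-50,51,-75,75,8),[(-95,-34,5),(-95,34,5)],box(54,76,32,58,21),box(54,76,-58,-32,21))]+[[(65,-64,55),(65,-26,55)],[(65,64,55),(65,26,55)],box(-40,0,-85,85,12)],(210,60,220,200),"")
cv2.imwrite("pics/o3.png",im)
E
```

```text
[-0.44519658  0.57061425 -0.44579269  0.55438939  0.         -1.0716588 ] [ 0.20837838  0.53165214 -0.37086081  0.66828338  0.          0.21513696]
[0.27527501 0.39144625 0.02135588]
12.135358924388312 79.87648129463196
[ 0.68168748 -0.27471467 -3.68170117]
[ 0.14575851 -0.11859063 -3.95671747] 12.19263874257763 [0.53525281 0.18836187 0.14070458] [ 0.53463976  0.18827571 -0.00675858] 12.4917
```

View pics/o3.png

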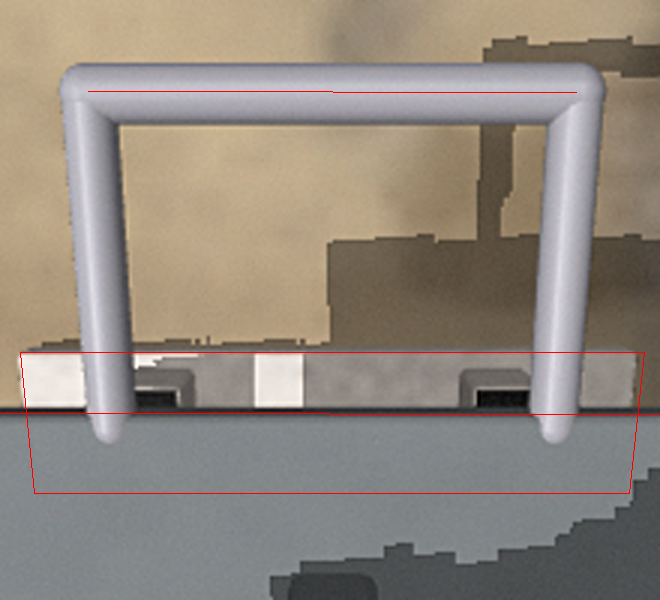

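The carried flap lines up to within about 1 mm: bar at row 94 against 91 predicted, base edge at row 350 against 352. Lowering it now.

```bash
python3 - <<'E'
from fit import *
pf,pb=np.load("poses.npy")
f0=bot.read_ft_force()
hit=bot.move_linear([*pb[:2],.066],.06,until_force=8); print(hit,bot.read_position(),bot.read_ft_force()-f0)
if not hit:
    hit=bot.move_linear([*pb[:2],.052],.015,until_force=4); print(hit,bot.read_position(),bot.read_ft_force()-f0,bot.read_moment())
print(bot.read_clock())
E
```

```text
False [0.53504152 0.18837004 0.06645381] [ 0.31633171  0.67088176 -0.49537408]
True [0.53455322 0.18825491 0.05590844] [ 0.8553746  -1.19710987  9.55674622] [0.00588078 0.07122833 0.0676963 ]
14.6
```

The flap stopped at z = 43.4 mm, which matches the seated height. I'll release and check.

```bash
python3 - <<'E'
from fit import *
pf,pb=np.load("poses.npy")
bot.set_gripper(0.45); bot.wait(.4)
p=bot.read_position()
bot.move_linear([p[0],p[1],.2],.12)
bot.wait(.2); print(bot.read_ft_force(),bot.read_clock())
u=np.array([np.cos(pb[2]),np.sin(pb[2])]); 
bot.move_linear([*(pb[:2]-.02*u),.26],.15)
snap("w4"); K,E=cam("wrist",np.load("pics/w4.npy"))
sh=lambda L:[(x,y,z+43) for x,y,z in L]
im=overlay("w4",pb,K,E,[sh(L) for L in (box(-50,51,-75,75,8),box(-25,25,-7,7,34),[(-95,-34,5),(-95,34,5)],box(54,76,32,58,21),box(54,76,-58,-32,21))],(225,60,195,195),"")
cv2.imwrite("pics/o4.png",im)
# IK along the arc
th0=np.arctan2(7,-160)  # world-plane angle at open
def arc(a): 
    t=np.pi-np.arctan2(-7,160)-np.deg2rad(a) if 0 else np.arctan2(-7,-160)%(2*np.pi)-np.deg2rad(a)
    r=np.hypot(160,7); return 65+r*np.cos(t),55+r*np.sin(t)
print(arc(0),arc(105))
for psi in (pb[2]+np.pi/2,pb[2]-np.pi/2):
    for a in (0,50,105):
        x,z=arc(a); P=[*(pb[:2]+x/1000*u),z/1000-bot.grip_depth]
        print(round(psi,2),a,bot.solve_ik(P,q(psi)))
E
```

```text
[ 0.05036163 -0.62171302 -0.36592025] 16.925
(np.float64(-95.0), np.float64(48.00000000000004)) (np.float64(99.6495664323799), np.float64(211.35986552196857))
1.56 0 [ 0.25142908  0.44414914 -0.62701444  0.49963274  0.          1.82898399]
1.56 50 [ 0.22609952  0.34894701 -0.37044261  0.8514067   0.          1.80365442]
1.56 105 [0.17606854 0.55921096 0.0732694  1.08485477 0.         1.75362345]
-1.58 0 [ 0.25142908  0.44414914 -0.62701444  0.49963274  0.         -1.31260866]
-1.58 50 [ 0.22609952  0.34894701 -0.37044261  0.8514067   0.         -1.33793823]
-1.58 105 [ 0.17606854  0.55921096  0.0732694   1.08485477  0.         -1.3879692 ]
```

View pics/o4.png

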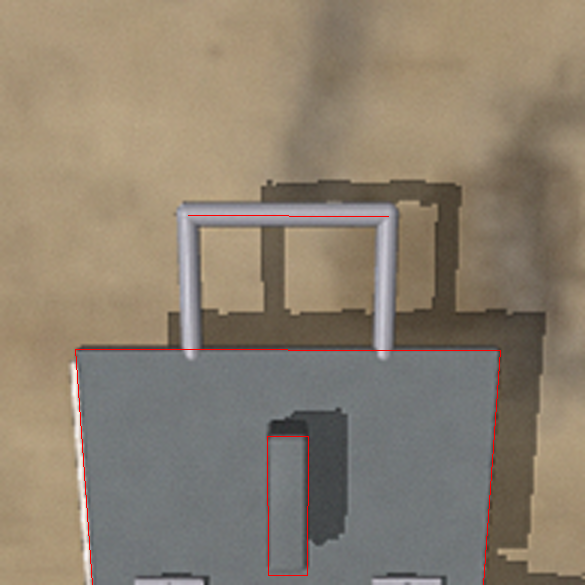

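The flap is seated: bar, rib and board edges fall exactly on the predicted outline (bar at row 215, rib at (288,505)). Now I'll grip the bar lightly and swing it along the arc.

```bash
python3 - <<'E'
from fit import *
pf,pb=np.load("poses.npy"); u=np.array([np.cos(pb[2]),np.sin(pb[2])]); psi=pb[2]-np.pi/2
def arc(a):
    t=np.arctan2(-7,-160)%(2*np.pi)-np.deg2rad(a); r=np.hypot(160,7)/1000
    return [*(pb[:2]+(.065+r*np.cos(t))*u), .055+r*np.sin(t)-bot.grip_depth]
p=arc(0)
bot.move_pose([p[0],p[1],.16],q(psi)); bot.set_gripper(.42,20)
bot.move_linear(p,.1); bot.set_gripper(0,20); f0=bot.read_ft_force()
print(bot.read_gripper_width()*85,bot.read_finger_force(),f0,bot.read_clock())
for a in np.linspace(0,105,15)[1:]:
    bot.move_linear(arc(a),.07)
    f=bot.read_ft_force()-f0; print(round(a),np.round(f,1),round(bot.read_gripper_width()*85,1))
    if np.linalg.norm(f)>18: print("stop"); break
print(bot.read_clock()); im=bot.camera("side"); cv2.imwrite("pics/s5.png",cv2.resize(im[130:300,220:440,::-1],None,fx=3,fy=3))
E
```

```text
6.932655239940662 20.526143610477448 [-1.42468576 -0.73256515  2.46957238] 20.95
8 [ 1.9  1.  -4.9] 7.2
15 [ 1.3  0.8 -4. ] 6.7
22 [-1.   0.8 -4.3] 7.1
30 [-2.3  0.6 -2.6] 6.9
38 [-5.2  0.1 -0.1] 6.7
45 [-7.7 -0.3  2.2] 6.9
52 [-9.1 -0.1  6.3] 6.9
60 [-5.7  0.   5.7] 7.2
68 [-2.7 -0.3  3.8] 7.3
75 [-2.7  0.4  4.8] 7.1
82 [0.1 1.  3. ] 7.3
90 [0.5 1.  2.1] 6.8
98 [ 0.3  1.5 -1.6] 6.8
105 [-7.4  0.9  5.6] 7.2
27.25
```

View pics/s5.png

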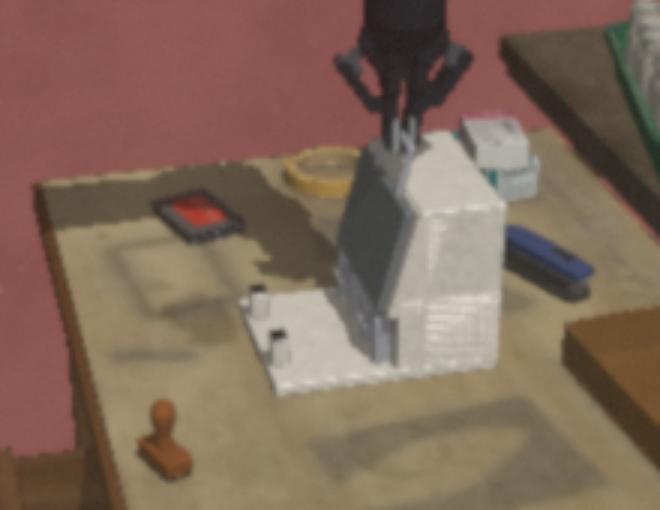

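The picture shows the flap up and leaning on the bin front, with the gripper still on the bar near (402,130). I'll release, rise, and check.

```bash
python3 - <<'E'
from fit import *
pf,pb=np.load("poses.npy"); u=np.array([np.cos(pb[2]),np.sin(pb[2])])
bot.set_gripper(.42); bot.wait(.3)
p=bot.read_position(); bot.move_linear([p[0],p[1],.32],.1)
bot.move_linear([*(pb[:2]+.06*u),.36],.1)
snap("w6"); K,E=cam("wrist",np.load("pics/w6.npy"))
# shut-flap lines in bin frame
def rot(L,a=np.deg2rad(105)):
    o=[]
    for x,y,z in L:
        dx,dz=x-65,z+43-55; o.append((65+np.cos(a)*dx+np.sin(a)*dz,y,55-np.sin(a)*dx+np.cos(a)*dz))
    return o
print(rot([(-95,0,5)]),bot.read_ft_force(),bot.read_clock())
im=overlay("w6",pb,K,E,[rot([(-95,-34,5),(-95,34,5)]),rot([(-50,-75,0),(-50,75,0)]),rot([(51,-75,0),(51,75,0)])],(190,60,260,200),"")
cv2.imwrite("pics/o6.png",im)
E
```

```text
[(np.float64(99.64956643237986), 0, np.float64(211.35986552196857))] [-0.36822093  0.39838693 -0.36435577] 30.1833
```

View pics/o6.png

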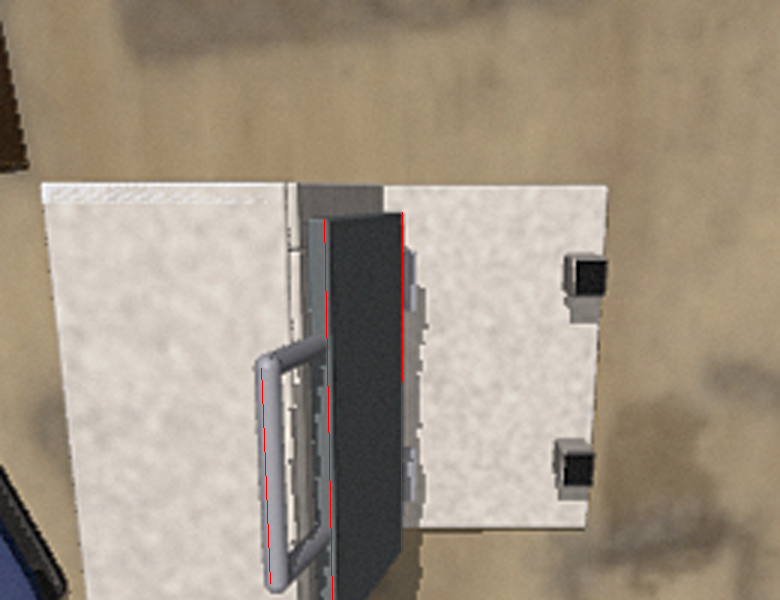

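The bar at (268,470) and both board edges lie on the predicted shut outline within about 2 mm, so I'm handing in.

```bash
python3 -c "
from cell import bot
print(bot.close_job(), bot.read_clock())"
```

```text
the job is handed in; nothing more can be done
the job is handed in; nothing more can be done
```

The flap is hung on both pins and was let go lying open, then swung shut, where its bar shows within about 2 mm of the shut place; the job is handed in at about 30 s of the 70 s allowed, with no verdict returned.

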